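Refit the damper lever and open the bench suction

ROBOT

A 6-joint arm with a two-finger parallel gripper is mounted at the origin on the work surface. World frame = base frame: x ahead of the robot, y to its left, z up, the work surface at z = 0. Lengths are in m, angles in rad, forces in N, time in s.
With the tool pointing down it reaches from about 0.375 to 0.9 m from the base axis. Payload 3.1 kg.
Tool frame: the origin (TCP) lies midway between the tips of the shut fingers; the grasp point (between the pads) lies 19 mm behind it (ctrl.grip_point_offset is the z of the grasp point in the tool frame, in m); z points along the fingers, y is the line along which they close (so a half turn about z gives the same grasp; the last joint's range is limited). The gripper opens to 85 mm and grips with 20 to 120 N. Pads are 22 mm wide; open, the fingers measure 114 mm over their backs; the gripper's body (76 mm by 85 mm) begins 54 mm behind the grasp point. The pads swing forward as they close: fully open they stand 13 mm farther back than shut.
Start: joints at [1.067, 0.527, 1.433, -0, 1.181, -0.178], TCP at [0.2, 0.592, 0.231] pointing down, gripper open.
Joint ranges: [-3.08, 3.08], [-0.75, 2.2], [0.22, 2.44], [-1.43, 4.57], [0, 2.65], [-2.85, 2.85]. Speed limits (rad/s): [2.79, 2.79, 3.14, 3.14, 3.14, 3.14].

INTERFACE

Orientations are given as [roll, pitch, yaw] about the fixed x, y, z axes, in that order (R = Rz(yaw) Ry(pitch) Rx(roll)).
In Python, from rig import ctrl gives the robot as it stands.
- The arm moves only by the shell command python3 -m creep 'ROWS' [FORCE]. ROWS is JSON, a list of rows, each an object with "angular": the turn, a rotation vector about the tool's x, y, z in rad, a list of three; "slide": the shift along the tool's x, y, z in mm, a list of three; "hand": the opening, from 0 (shut) to 1 (fully open). In form: [{"angular": [wx, wy, wz], "slide": [dx, dy, dz], "hand": hand}, ...]. A call has 1 to 20 rows; each row is the pose to reach, as a shift and turn from the pose commanded when the call began, along the tool's axes at that moment; what a row does not reach only later rows make up. A row lasts 1/10 s, in which the tool goes at most 50 mm and 8.59 degrees, less where a joint would pass 70% of its speed; a pose out of reach is approached as far as the arm can. A call with a gripper value outside its range is refused whole. The fingers move at their own pace and stop on an object; FORCE is the grip in N (left out, the last holds). Time passes only in rows, so rows that repeat a pose let the fingers close. It gives the time, the measured TCP pose, the force, the opening and the grip force at its end, in the units of the state.
- ctrl.get_obs(): the state, without advancing time (a new reading comes with each control period).
- ctrl.get_image(name): name is "scene" or "top"; returns a dict with "pixels" (480x640x3 uint8, blue, green, red), "range_z" (480x640 float32, m along the optical axis (not along the pixel's ray), 0 where there is no reading), "K" (3x3 intrinsics, pixels), "T" (4x4, takes a point from camera to world coordinates). Camera axes: x right, y up, looking along -z (the intrinsics and any distortion apply to the point x, -y, -z); pixel columns grow to the right and rows downward; lengths in m; the calibration is good to about 2 mm. A picture is of the moment at which its call begins.
- ctrl.job_done(): hands the job in; it is judged then, once.
Trained networks look in the newest picture that a camera, given by its name, has taken for a name from the list of things; names that differ only in an ending like _2 or _b are one class to them, and where a whole thing is asked for, a point or a joint stands for the part that bears it (a point fixed in the world has none). Each returns a list of dicts, best first, with "score" (0 to 1); they miss things now and then, are a little off and sometimes report something else, mostly with a low value. They report only what shows in the picture. A call takes as long as a camera call. They do not tell look-alikes from the thing itself.
- ctrl.look_for(name, camera): "point" ([column, row] in pixels, amid what is visible of it).
- ctrl.regions_of(name, camera): "region" (480x640 bool, what is visible of it) and "point" ([column, row] in pixels, amid what is visible of it).
The state is a dict: "clock": time; "qpos": joint angles; "joint_vel": joint speeds; "joint_torque": joint torques, N m; "tcp_pos": TCP position; "tcp_rot": TCP orientation; "wrist_force": force on the tool from outside, world axes, zero at the start; "wrist_torque": the same for the moment, N m; "grip_width": opening from 0.0 (shut) to 1.0 (fully open); "grasp_force": force on a finger pad.
Only numpy, scipy, OpenCV 4.12 (cv2) and the standard library are available. Lean on these libraries where they do the work, as an engineer would, in place of code of your own. Each camera call takes 0.05 s, during which the arm holds its last target. There are 200 camera calls.

TASK

The suction damper beside the polishing place is nearly shut and its lever has come off. Fit the loose red-handled lever fully home on the damper's leaning square stem, the way round that has its handle over the quadrant plate near the shut end on the robot's side, then swing it until the damper is fully open, with the handle along the duct and pointing towards the black funnel. Let go of it, and leave the plaster cast, the buffing wheel and the bottle where they stand.

Things in the scene. Friction and masses are not known exactly. Their poses are not given: they have to be found in the camera images.
- damper: Fixed suction line: level grey duct, 75 mm diameter (82 to 88 mm at the middle sleeve), axis along this body's y, 85 mm above the bench. At y +175 mm it rises from the bench by an elbow and 120 mm flange. Origin: on the bench, below where the damper stem's line meets the duct axis; z up. The stem leans 30 degrees from vertical towards this body's -x, the robot's side.
- funnel (a point): Centre of the mouth of the black funnel that ends the duct on its -y side, 85 mm above the bench; the funnel is 75 mm long and flares to 140 mm diameter. Axes as the damper's.
- shut_tab (a point): Top of the thin steel tab at the shut end (robot's side) of the quadrant plate: a flat steel arc on spokes, 71 to 89 mm from the stem's line, square to the stem, upper face 5.5 mm below the stem's shoulder. The tab tops stand 15.5 mm above the shoulder's level, 15 degrees beyond the lever's shut place. Axes as the damper's.
- open_tab (a point): Top of the same tab at the open end (funnel's side) of the quadrant plate, 15 degrees beyond the lever's open place. Axes as the damper's.
- stem_seat (a point): On the brass stem's axis at its round shoulder (31 mm), where the hub's underside rests when home; 54 mm from the duct axis; turns with the stem. z: out along the stem. x: where the handle must point (at joint 0 down to the robot's side, square to the duct). Stem 14 x 14 mm, faces square to x and y, 28 mm long; the last 7 mm taper to 9 mm. A black line on its end lies along x.
- stem (a joint): Angle of the damper stem in rad: 0 shut, 1.571 fully open, where the handle lies level along the duct towards the funnel; a stop at both ends. It grows anticlockwise, seen looking down onto the stem's end. Friction of about 0.1 N m holds it where it is left.
- lever: Loose lever, about 0.18 kg: dark steel hub, 32 x 32 mm, 40 mm high, with a square blind bore from below, 15.4 mm wide, 30 mm deep, sides parallel to the hub's; a bar and red grip (18 mm wide) reach 118 mm along x, 6 to 21 mm above the underside. Origin: centre of the underside; z: out of the hub's top. It starts standing bore down on the bench. Play on the stem: about 6 degrees.
- lever_tip (a point): Point in the red grip, 110 mm along the lever's x from its origin and 13.5 mm above the underside; axes as the lever's.
- cast: Bystander: plaster cast of a dental arch, about 70 x 62 mm and 36 mm high. Origin: centre of its underside.
- buff: Bystander: white felt buffing wheel with a yellow hub, lying flat, 80 mm diameter, 23 mm high. Origin: centre of its underside.
- bottle: Bystander: small white bottle, 44 mm diameter, 105 mm high. Origin: centre of its underside.
Things that resemble listed ones, but are neither listed nor needed, are in the scene too. What is shaped like the lever but green or purple is not meant.

How it is judged:
On the way, in this order (a step that is already met when the one before it is completed fails the run):
1. the lever is fully home on the stem, its handle over the shut part of the quadrant plate, before the damper has been turned far (distance between lever and stem_seat below 0.005 m and angle between the z axis of lever and the z axis of stem_seat, either way round below 0.12 rad and x of lever_tip in the frame of stem_seat above 0.095 m and value of joint stem below 0.8 rad), for 0.2 s.
2. the lever, still home, has swung the damper fully open (distance between lever and stem_seat below 0.007 m and x of lever_tip in the frame of stem_seat above 0.095 m and value of joint stem above 1.42 rad), for 0.2 s.
At the end, for the whole second after the job is handed in: The lever rests fully home on the stem (hub underside within 5 mm of the shoulder, axes within 7 degrees), its handle pointing along the duct towards the funnel, the damper stem within 8 degrees of its open stop (over 1.42 rad), and everything at rest and released (distance between lever and stem_seat below 0.005 m and angle between the z axis of lever and the z axis of stem_seat, either way round below 0.12 rad and x of lever_tip in the frame of stem_seat above 0.095 m and value of joint stem above 1.42 rad and linear speed of lever below 0.02 m/s); the robot touches nothing.
It fails at once if the plaster cast is moved over 30 mm or tipped (distance of cast from where it was at the start of the episode above 0.03 m or angle between cast's own z axis and vertical above 0.5 rad).
It fails at once if the buffing wheel is moved over 30 mm (distance of buff from where it was at the start of the episode above 0.03 m).
It fails at once if the bottle is moved over 30 mm or tipped (distance of bottle from where it was at the start of the episode above 0.03 m or angle between bottle's own z axis and vertical above 0.5 rad).
It also fails if it takes over 48 s, if anything falls off the work surface, if the arm or the gripper's body presses on something with over 40 N, if the wrist force passes 120 N, or if a joint passes its speed limit or range.

## Working session

There is one attempt and no reset: what is moved stays moved. The work goes in short steps, Python scripts to look and compute and a shell command to move; the robot and the scene stay as the last step left them, time stands still between calls to the robot, and variables do not carry over. Pictures are saved under pics/ and viewed, at most 10 in all, crops included, and the job is handed in when it is done.

```bash
mkdir -p pics; ls; cat > h.py <<'E'
import numpy as np, cv2
from rig import ctrl
from scipy.spatial.transform import Rotation as R
def cloud(im):
    d=im["range_z"]; K=im["K"]; v,u=np.mgrid[0:480,0:640]
    p=np.stack([(u-K[0,2])/K[0,0]*d,-(v-K[1,2])/K[1,1]*d,-d],-1)
    w=p@im["T"][:3,:3].T+im["T"][:3,3]; w[d==0]=np.nan
    return w
E
python3 - <<'E'
from h import *
for c in("scene","top"):
    im=ctrl.get_image(c); cv2.imwrite(f"pics/{c}0.png",im["pixels"]); np.savez(f"{c}0.npz",**im)
    w=cloud(im)
    print(c,im["T"].round(3).tolist(),im["K"].round(1).tolist(),[k for k in im])
    for n in("damper","lever","stem","stem_seat","cast","buff","bottle","funnel","shut_tab","open_tab","lever_tip"):
        for r in ctrl.look_for(n,c)[:4]:
            u,v=np.round(r["point"]).astype(int); print(n,round(r["score"],2),u,v,w[v,u].round(3))
print(ctrl.get_obs())
E
```

```text
pics
scene [[-0.28, -0.697, 0.66, 1.443], [0.96, -0.197, 0.199, 0.293], [-0.008, 0.689, 0.725, 1.084], [0.0, 0.0, 0.0, 1.0]] [[559.5, 0.0, 329.8], [0.0, 559.5, 242.2], [0.0, 0.0, 1.0]] ['pixels', 'range_z', 'K', 'T']
damper 0.56 258 253 [ 0.64  -0.125  0.115]
lever 0.78 403 265 [0.498 0.201 0.017]
lever 0.72 370 229 [ 0.376  0.087 -0.003]
lever 0.62 259 252 [ 0.641 -0.122  0.12 ]
lever 0.59 427 233 [0.396 0.242 0.045]
stem 0.63 261 227 [ 0.581 -0.138  0.141]
stem_seat 0.72 263 225 [ 0.578 -0.133  0.146]
cast 0.93 471 278 [0.497 0.371 0.02 ]
buff 0.61 252 210 [ 0.412 -0.243  0.018]
bottle 0.55 431 326 [0.697 0.299 0.063]
bottle 0.46 259 252 [ 0.641 -0.122  0.12 ]
funnel 0.65 264 252 [ 0.638 -0.11   0.121]
shut_tab 0.61 258 253 [ 0.64  -0.125  0.115]
open_tab 0.65 261 253 [ 0.643 -0.116  0.12 ]
lever_tip 0.96 369 231 [0.404 0.09  0.018]
lever_tip 0.91 401 264 [0.496 0.195 0.017]
lever_tip 0.62 423 236 [0.404 0.233 0.038]
top [[-0.001, 0.992, -0.126, 0.407], [-1.0, -0.001, 0.001, 0.042], [0.001, 0.126, 0.992, 1.361], [0.0, 0.0, 0.0, 1.0]] [[519.4, 0.0, 325.5], [0.0, 519.4, 236.9], [0.0,
[... 672 characters left out ...]
': 1.2, 'qpos': array([ 1.06649514e+00,  5.27460292e-01,  1.43265565e+00, -6.54076837e-07,
        1.18140719e+00, -1.78510571e-01]), 'joint_vel': array([ 5.31617399e-04,  7.49890736e-04, -8.60838976e-04,  1.06711024e-03,
        3.81052043e-05, -1.27576729e-03]), 'joint_torque': array([ 8.82842342e-04, -4.42330778e+01, -1.78417629e+01,  1.48720375e-05,
        1.02974573e-03,  6.22308178e-06]), 'tcp_pos': array([0.20001519, 0.59213185, 0.23134897]), 'tcp_rot': array([3.14152435e+00, 1.29397239e-05, 2.81580229e+00]), 'wrist_force': array([0.96555622, 0.44299864, 0.26828132]), 'wrist_torque': array([-0.02206331, -0.02215847,  0.00878378]), 'grasp_force': 0.0, 'grip_width': 0.9997043576391849}
```

View pics/top0.png

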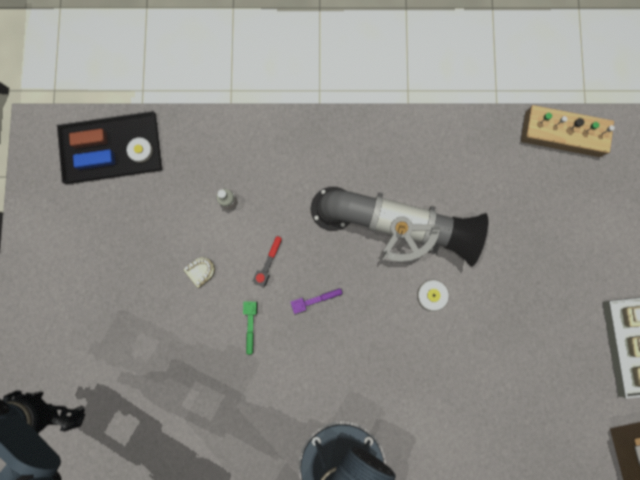

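View pics/scene0.png

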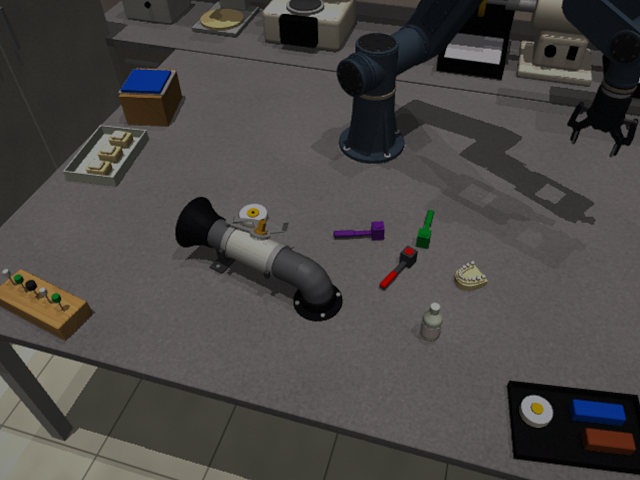

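The three lever shapes in the top picture are red with a dark hub at (268,262), green at (250,327) and purple at (317,300). The red grip and dark steel hub fit the description. I'll confirm that in a crop together with the stem.

```bash
python3 - <<'E'
from h import *
t=np.load("top0.npz"); s=np.load("scene0.npz")
def cr(im,u,v,w,h): return cv2.resize(im["pixels"][v:v+h,u:u+w],(400,300),interpolation=cv2.INTER_CUBIC)
a=np.vstack([np.hstack([cr(t,235,230,80,60),cr(t,365,205,80,60)]),np.hstack([cr(s,360,235,80,60),cr(s,220,195,80,60)])])
cv2.imwrite("pics/crop1.png",a)
for n,im in(("top",t),("scene",s)):
    w=cloud(im)
    hsv=cv2.cvtColor(im["pixels"],cv2.COLOR_BGR2HSV)
    # lever points
    m=(abs(w[...,0]-.5)<.1)&(abs(w[...,1]-.19)<.06)&(w[...,2]>.008)&(w[...,2]<.06)&~((hsv[...,0]>40)&(hsv[...,0]<90)&(hsv[...,1]>100))
    p=w[m]; hub=p[p[:,2]>.03]; g=p[p[:,2]<.03]
    print(n,len(p),"hub",len(hub),hub.mean(0).round(4),hub.min(0).round(3),hub.max(0).round(3),"grip",len(g),g.mean(0).round(4),g.min(0).round(3),g.max(0).round(3))
    # duct: points near
    q=w[(w[...,2]>.03)&(w[...,2]<.2)&(w[...,0]>.5)&(w[...,0]<.75)&(w[...,1]<.1)&(w[...,1]>-.4)]
    np.save(n+"_duct.npy",q); print(len(q),q.min(0).round(3),q.max(0).round(3))
    T=w[(abs(w[...,2]-.0)<.02)&(w[...,0]<.8)&(abs(w[...,1])<.1)]; print("table z",np.median(T[:,2]))
E
```

```text
top 467 hub 195 [0.4609 0.2107 0.0405] [0.402 0.13  0.03 ] [0.49  0.249 0.05 ] grip 272 [0.5286 0.1814 0.0184] [0.401 0.151 0.008] [0.58  0.229 0.028]
6377 [ 0.5   -0.352  0.03 ] [0.698 0.062 0.16 ]
table z 0.0006871485504764685
scene 492 hub 165 [0.4717 0.2074 0.0391] [0.4   0.187 0.031] [0.49  0.228 0.045] grip 327 [0.5202 0.188  0.0181] [0.406 0.13  0.008] [0.582 0.234 0.03 ]
6717 [ 0.503 -0.355  0.03 ] [0.699 0.065 0.16 ]
table z -0.00010202969958039709
```

View pics/crop1.png

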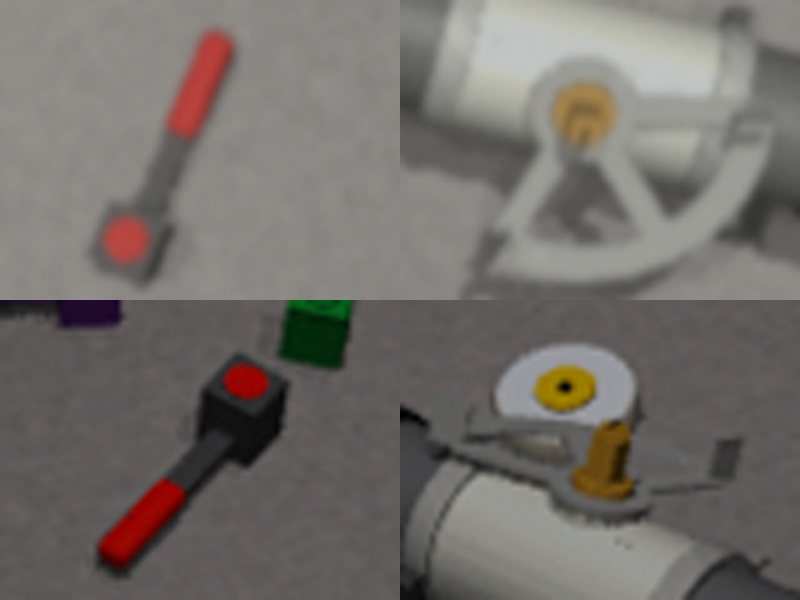

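The crop confirms it: the lever with the red grip and dark hub is the one meant, with its hub top at about (260,278) in the top picture and (409,252) in the scene picture. The stem is brass, at about (402,227) in top and (341-220=261,227) in scene. A dark line on its end points towards the robot's side. Next I'll fit poses for both.

```bash
cat > fit.py <<'E'
from h import *
from scipy.optimize import least_squares
ims={n:dict(np.load(n+"0.npz")) for n in("top","scene")}
def proj(im,P):
    c=(np.asarray(P)-im["T"][:3,3])@im["T"][:3,:3]; K=im["K"]
    return np.stack([K[0,0]*c[:,0]/-c[:,2]+K[0,2],K[1,1]*-c[:,1]/-c[:,2]+K[1,2]],-1)
def duct():
    q=np.vstack([np.load(n+"_duct.npy") for n in ims])
    def res(p,q):
        ps,x0=p; n=np.array([np.cos(ps),np.sin(ps)])
        d=np.hypot((q[:,:2]-[0.6,-.14])@n-x0,q[:,2]-.085)
        return d
    f=lambda p:np.clip(np.min(abs(res(p,q)[:,None]-[.0375,.0425]),1),0,.006)
    best=min(((f((a,x))**2).sum(),a,x) for a in np.arange(-.4,.05,.01) for x in np.arange(-.02,.09,.003))
    r=least_squares(f,best[1:],diff_step=1e-3); return r.x,np.sqrt(r.cost*2/len(q))
if __name__=="__main__":
    (ps,x0),e=duct(); print("psi",ps,"x0",x0,"rms",e)
    X=np.array([np.cos(ps),np.sin(ps),0]);Y=np.array([-np.sin(ps),np.cos(ps),0]);Z=np.array([0,0,1.])
    z=-.5*X+np.cos(np.pi/6)*Z; x=-np.cos(np.pi/6)*X-.5*Z; y=np.cross(z,x)
    def O(t): return np.array([.6,-.14,0])+x0*X+t*Y
    def brass(t,th,im,dx=0):
        c=O(t)+.085*Z+.054*z+dx*X
        a=np.linspace(0,6.283,40)
        D=[c+.0155*(np.cos(k)*x+np.sin(k)*y)+h*z for k in a for h in(0,-.005)]
        xs=np.cos(th)*x+np.sin(th)*y; ys=np.cross(z,xs)
        S=[c+i*w*xs+j*w*ys+h*z for i in(-1,1) for j in(-1,1) for w,h in((.007,0),(.007,.021),(.0045,.028))]
        m=np.zeros((1920,2560),np.uint8)
        for G in(D,S): cv2.fillConvexPoly(m,cv2.convexHull(np.round(proj(im,G)*4+1.5).astype(np.int32)),1)
        return m
    for n,im in ims.items():
        hsv=cv2.cvtColor(im["pixels"],cv2.COLOR_BGR2HSV)
        m=(hsv[...,0]>8)&(hsv[...,0]<24)&(hsv[...,1]>110); m[:205]=0;m[250:]=0;m[:,:240]=0;m[:,420:]=0
        if n=="scene": m[:,280:]=0
        else: m[:,:385]=0
        k,l,st,ce=cv2.connectedComponentsWithStats(m.astype(np.uint8)); b=1+np.argmax(st[1:,4])
        print(n,"brass px",ce[b].round(2),st[b])
        for dx in(-.003,0,.003):
          for t in np.arange(-.012,.0121,.004):
            M=brass(t,.1,im,dx); v,u=np.nonzero(M); print("  ",dx,round(t,3),((u.mean()-1.5)/4).round(2),((v.mean()-1.5)/4).round(2),M.sum()//16)
    # lever
    for n,im in ims.items():
        w=cloud(im); hsv=cv2.cvtColor(im["pixels"],cv2.COLOR_BGR2HSV)
        red=((hsv[...,0]<8)|(hsv[...,0]>172))&(hsv[...,1]>130)&(w[...,0]>.42)&(w[...,0]<.62)&(abs(w[...,1]-.19)<.07)
        k,l,st,ce=cv2.connectedComponentsWithStats(red.astype(np.uint8))
        for b in range(1,k):
            if st[b,4]<8: continue
            # ray to plane z
            zz=.04 if np.nanmedian(w[l==b][:,2])>.03 else .0135 if False else .021
            K=im["K"]; d=im["T"][:3,:3]@np.array([(ce[b][0]-K[0,2])/K[0,0],-(ce[b][1]-K[1,2])/K[1,1],-1]); o=im["T"][:3,3]
            print(n,"red",ce[b].round(1),st[b,4],np.nanmedian(w[l==b],0).round(4),"ray@z",zz,(o+d*(zz-o[2])/d[2]).round(4))
E
python3 fit.py
```

```text
psi -0.24878520382541314 x0 0.012399947919343396 rms 0.004081676580615637
top brass px [401.15 227.33] [396 223  11  10  89]
   -0.003 -0.012 404.12 229.35 140
   -0.003 -0.008 402.43 228.98 140
   -0.003 -0.004 400.83 228.55 139
   -0.003 0.0 399.18 228.16 139
   -0.003 0.004 397.59 227.76 139
   -0.003 0.008 395.91 227.35 139
   -0.003 0.012 394.35 226.93 140
   0 -0.012 404.36 228.15 140
   0 -0.008 402.76 227.78 140
   0 -0.004 401.13 227.34 139
   0 0.0 399.5 226.94 140
   0 0.004 397.84 226.55 139
   0 0.008 396.24 226.1 139
   0 0.012 394.63 225.72 139
   0.003 -0.012 404.65 226.96 139
   0.003 -0.008 403.03 226.55 139
   0.003 -0.004 401.39 226.16 139
   0.003 0.0 399.78 225.75 139
   0.003 0.004 398.12 225.32 139
   0.003 0.008 396.53 224.91 139
   0.003 0.012 394.86 224.55 139
scene brass px [260.66 227.46] [254 219  13  16 136]
   -0.003 -0.012 258.42 226.0 146
   -0.003 -0.008 259.83 226.58 145
   -0.003 -0.004 261.18 227.2 145
   -0.003 0.0 262.55 227.8 145
   -0.003 0.004 263.91 228.35 147
   -0.003 0.008 265.27 229.03 146
   -0.003 0.012 266.63 229.55 147
   0 -0.012 257.72 226.72 147
   0 -0.008 259.09 227.34 145
   0 -0.004 260.45 227.95 146
   0 0.0 261.81 228.56 145
   0 0.004 263.22 229.07 148
   0 0.008 264.55 229.8 145
   0 0.012 265.91 230.3 148
   0.003 -0.012 256.98 227.49 147
   0.003 -0.008 258.35 228.12 146
   0.003 -0.004 259.7 228.72 146
   0.003 0.0 261.07 229.32 145
   0.003 0.004 262.49 229.82 148
   0.003 0.008 263.82 230.56 145
   0.003 0.012 265.21 231.09 148
top red [274.7 246.5] 120 [0.5523 0.1716 0.0203] ray@z 0.021 [0.5518 0.1721 0.021 ]
top red [259.7 277.4] 50 [0.4717 0.2071 0.0419] ray@z 0.04 [0.471  0.2076 0.04  ]
scene red [408.8 250.9] 54 [0.4693 0.2079 0.0411] ray@z 0.04 [0.4673 0.2079 0.04  ]
scene red [388.1 279.1] 151 [0.5543 0.1747 0.0182] ray@z 0.021 [0.5567 0.175  0.021 ]
```

```bash
python3 - <<'E'
from fit import *
(ps,x0),e=duct()
for n in ims:
    q=np.load(n+"_duct.npy")
    def f(p):
        nn=np.array([np.cos(p[0]),np.sin(p[0])]); d=np.hypot((q[:,:2]-[.6,-.14])@nn-p[1],q[:,2]-.085)
        return np.clip(np.min(abs(d[:,None]-[.0375,.0425]),1),0,.006)
    r=least_squares(f,(ps,x0),diff_step=1e-3); print(n,r.x)
X=np.array([np.cos(ps),np.sin(ps),0]);Y=np.array([-np.sin(ps),np.cos(ps),0]);Z=np.array([0,0,1.])
z=-.5*X+np.cos(np.pi/6)*Z; x=-np.cos(np.pi/6)*X-.5*Z; y=np.cross(z,x)
c=np.array([.6,-.14,0])+x0*X-.004*Y+.085*Z+.054*z
np.savez("seat.npz",c=c,x=x,y=y,z=z); print("seat",c.round(4),"z",z.round(3),"x",x.round(3))
out=[]
for n,im in ims.items():
    for h,half,N in((.028,.012,400),(.0,.1,400)):
        if 1:
            cor=[c+h*z+half*(a*y+b*x) for a,b in((1,-1),(1,1),(-1,-1))]  # right=+y, down=+x? 
            cor=[c+h*z+half*(a*y+b*x) for a,b in((-1,-1),(1,-1),(-1,1),(1,1))]
            src=proj(im,cor).astype(np.float32); dst=np.float32([[0,0],[N-1,0],[0,N-1],[N-1,N-1]])
            H=cv2.getPerspectiveTransform(src,dst); A=cv2.warpPerspective(im["pixels"],H,(N,N),flags=cv2.INTER_CUBIC)
            if half>.05:
                for a in(0,np.pi/2):
                    cv2.line(A,(200,200),(int(200+200*.8*np.sin(a)),int(200+200*.8*np.cos(a))),(0,255,255),1)
                tabs=[c+.0155*z+.08*(np.cos(a)*x+np.sin(a)*y) for a in(-np.radians(15),np.radians(105))]
                for p in cv2.perspectiveTransform(proj(im,tabs)[None].astype(np.float32),H)[0]: cv2.circle(A,(int(p[0]),int(p[1])),8,(255,0,255),1)
            out.append(A)
cv2.imwrite("pics/rect.png",cv2.resize(np.vstack([np.hstack(out[:2]),np.hstack(out[2:])]),(600,600)))
E
```

```text
top [-0.27051144  0.01287763]
scene [-0.22065099  0.01109404]
seat [ 0.5849 -0.1403  0.1318] z [-0.485  0.123  0.866] x [-0.839  0.213 -0.5  ]
```

View pics/rect.png

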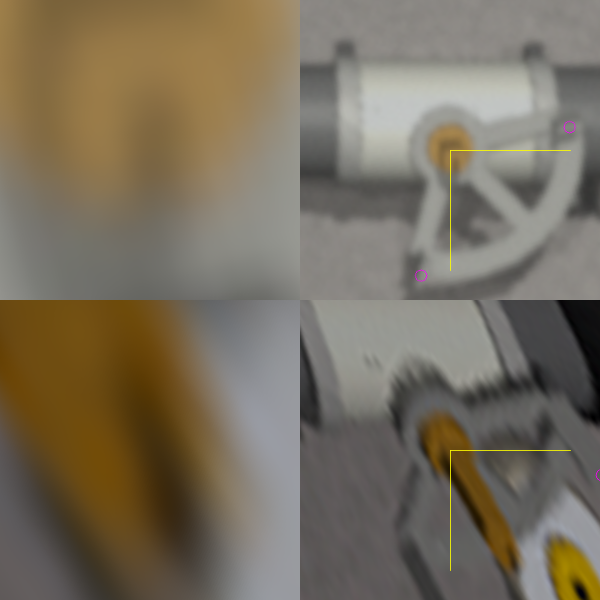

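```bash
cat >> h.py <<'E'
def rot_pick(a=-.385):
    x=-np.array([np.cos(a),np.sin(a),0]); z=np.array([0,0,-1.]); return np.stack([x,np.cross(z,x),z],1)
def rot_seat(th):
    s=np.load("seat.npz"); x=-(np.cos(th)*s["x"]+np.sin(th)*s["y"]); z=-s["z"]; return np.stack([x,np.cross(z,x),z],1)
def delta(p,Rt,p0=None,R0=None):
    o=ctrl.get_obs()
    if p0 is None: p0,R0=o["tcp_pos"],R.from_euler("xyz",o["tcp_rot"]).as_matrix()
    d=R0.T@(np.array(p)-p0)*1000; w=R.from_matrix(R0.T@Rt).as_rotvec()
    print("slide",d.round(1).tolist(),"ang",w.round(3).tolist(),"clock",round(o["clock"],2),"q",o["qpos"].round(2)); return d,w
E
python3 -c "
from h import *
delta([.469,.2078,.09],rot_pick())"
```

```text
slide [-377.8, -278.0, 141.3] ang [0.0, 0.0, 0.059] clock 1.2 q [ 1.07  0.53  1.43 -0.    1.18 -0.18]
```

```bash
python3 -m creep '[{"angular":[0,0,0.059],"slide":[-378,-278,141],"hand":0.75},{"angular":[0,0,0.059],"slide":[-378,-278,141],"hand":0.75},{"angular":[0,0,0.059],"slide":[-378,-278,141],"hand":0.75},{"angular":[0,0,0.059],"slide":[-378,-278,141],"hand":0.75},{"angular":[0,0,0.059],"slide":[-378,-278,141],"hand":0.75},{"angular":[0,0,0.059],"slide":[-378,-278,141],"hand":0.75},{"angular":[0,0,0.059],"slide":[-378,-278,141],"hand":0.75},{"angular":[0,0,0.059],"slide":[-378,-278,141],"hand":0.75},{"angular":[0,0,0.059],"slide":[-378,-278,141],"hand":0.75},{"angular":[0,0,0.059],"slide":[-378,-278,141],"hand":0.75},{"angular":[0,0,0.059],"slide":[-378,-278,141],"hand":0.75},{"angular":[0,0,0.059],"slide":[-378,-278,141],"hand":0.75},{"angular":[0,0,0.059],"slide":[-378,-278,141],"hand":0.75}]' 40; python3 -c "
from h import *
delta([.469,.2078,.006],rot_pick())"
```

```text
clock: 2.5
tcp_pos: [0.4684, 0.2084, 0.0906]
tcp_rot: [-3.142, -0.0, 2.758]
wrist_force: [-0.2, 0.5, -1.3]
grip_width: 0.752
grasp_force: 0.0
slide [-0.8, -0.4, 84.6] ang [-0.0, -0.0, 0.001] clock 2.5 q [ 0.2   0.6   1.83  0.    0.71 -0.99]
```

```bash
python3 -m creep '[{"angular":[0,0,0],"slide":[0,0,40],"hand":0.75},{"angular":[0,0,0],"slide":[0,0,70],"hand":0.75},{"angular":[0,0,0],"slide":[0,0,84],"hand":0.75},{"angular":[0,0,0],"slide":[0,0,84],"hand":0.75},{"angular":[0,0,0],"slide":[0,0,84],"hand":0.2},{"angular":[0,0,0],"slide":[0,0,84],"hand":0.2},{"angular":[0,0,0],"slide":[0,0,84],"hand":0.2},{"angular":[0,0,0],"slide":[0,0,84],"hand":0.2},{"angular":[0,0,0],"slide":[0,0,84],"hand":0.2},{"angular":[0,0,0],"slide":[0,0,84],"hand":0.2}]' 60
```

```text
clock: 3.5
tcp_pos: [0.4701, 0.2082, 0.0078]
tcp_rot: [3.14, 0.002, 2.757]
wrist_force: [-0.1, 1.5, 6.9]
grip_width: 0.366
grasp_force: 60.3
```

```bash
python3 -m creep '[{"angular":[0,0,0],"slide":[0,0,-40],"hand":0.2},{"angular":[0,0,0],"slide":[0,0,-90],"hand":0.2},{"angular":[0,0,0],"slide":[0,0,-140],"hand":0.2},{"angular":[0,0,0],"slide":[0,0,-190],"hand":0.2},{"angular":[0,0,0],"slide":[0,0,-240],"hand":0.2},{"angular":[0,0,0],"slide":[0,0,-240],"hand":0.2},{"angular":[0,0,0],"slide":[0,0,-240],"hand":0.2}]'; python3 - <<'E'
from h import *
o=ctrl.get_obs();p=o["tcp_pos"];Rm=R.from_euler("xyz",o["tcp_rot"]).as_matrix()
for n in("top","scene"):
    im=ctrl.get_image(n); np.savez(n+"1.npz",**im); w=cloud(im); hsv=cv2.cvtColor(im["pixels"],cv2.COLOR_BGR2HSV)
    red=((hsv[...,0]<8)|(hsv[...,0]>172))&(hsv[...,1]>130)
    m=red&(np.linalg.norm(w-p,axis=-1)<.16); l=(w[m]-p)@Rm
    print(n,m.sum(),"tool frame mm",(np.median(l,0)*1000).round(1), (np.percentile(l,[3,97],axis=0)*1000).round(0).tolist())
s=np.load("seat.npz")
delta(s["c"]+.075*s["z"],rot_seat(.08))
E
```

```text
clock: 4.2
tcp_pos: [0.4691, 0.2077, 0.2476]
tcp_rot: [3.14, 0.002, 2.757]
wrist_force: [-0.2, 0.2, -1.7]
grip_width: 0.367
grasp_force: 60.3
top 173 tool frame mm [-89.5  -1.8 -12. ] [[-115.0, -9.0, -17.0], [-65.0, 5.0, -8.0]]
scene 240 tool frame mm [-80.5   0.8  -9.5] [[-116.0, -10.0, -34.0], [8.0, 9.0, -2.0]]
slide [-202.4, -283.1, 48.1] ang [-0.768, 0.024, 2.831] clock 4.3 q [ 0.2   0.36  1.7  -0.    1.09 -0.99]
```

```bash
python3 -m creep '[{"angular":[0,0,0.3],"slide":[-30,-40,0],"hand":0.2},{"angular":[0,0,0.6],"slide":[-70,-90,0],"hand":0.2},{"angular":[0,0,0.9],"slide":[-110,-140,0],"hand":0.2},{"angular":[0,0,1.2],"slide":[-150,-190,0],"hand":0.2},{"angular":[0,0,1.5],"slide":[-190,-240,0],"hand":0.2},{"angular":[0,0,1.5],"slide":[-190,-270,0],"hand":0.2},{"angular":[0,0,1.5],"slide":[-190,-270,0],"hand":0.2},{"angular":[0,0,1.5],"slide":[-190,-270,0],"hand":0.2},{"angular":[0,0,1.5],"slide":[-190,-270,0],"hand":0.2},{"angular":[0,0,1.5],"slide":[-190,-270,0],"hand":0.2},{"angular":[0,0,1.5],"slide":[-190,-270,0],"hand":0.2},{"angular":[0,0,1.5],"slide":[-190,-270,0],"hand":0.2}]'; python3 - <<'E'
from h import *
s=np.load("seat.npz")
delta(s["c"]+.075*s["z"],rot_seat(.08))
E
```

```text
clock: 5.5
tcp_pos: [0.5429, -0.1135, 0.2444]
tcp_rot: [-3.138, -0.0, 1.26]
wrist_force: [-0.6, 0.9, -1.7]
grip_width: 0.365
grasp_force: 60.2
slide [-15.0, 10.9, 47.6] ang [-0.41, 0.402, 1.393] clock 5.5 q [-0.41  0.42  1.59 -0.    1.13 -0.1 ]
```

```bash
python3 -m creep '[{"angular":[-0.41,0.402,1.393],"slide":[-15,11,5],"hand":0.2},{"angular":[-0.41,0.402,1.393],"slide":[-15,11,5],"hand":0.2},{"angular":[-0.41,0.402,1.393],"slide":[-15,11,5],"hand":0.2},{"angular":[-0.41,0.402,1.393],"slide":[-15,11,5],"hand":0.2},{"angular":[-0.41,0.402,1.393],"slide":[-15,11,5],"hand":0.2},{"angular":[-0.41,0.402,1.393],"slide":[-15,11,5],"hand":0.2},{"angular":[-0.41,0.402,1.393],"slide":[-15,11,5],"hand":0.2},{"angular":[-0.41,0.402,1.393],"slide":[-15,11,5],"hand":0.2},{"angular":[-0.41,0.402,1.393],"slide":[-15,11,5],"hand":0.2},{"angular":[-0.41,0.402,1.393],"slide":[-15,11,20],"hand":0.2},{"angular":[-0.41,0.402,1.393],"slide":[-15,11,40],"hand":0.2},{"angular":[-0.41,0.402,1.393],"slide":[-15,11,47],"hand":0.2},{"angular":[-0.41,0.402,1.393],"slide":[-15,11,47],"hand":0.2},{"angular":[-0.41,0.402,1.393],"slide":[-15,11,47],"hand":0.2}]'; python3 - <<'E'
from h import *
s=np.load("seat.npz")
delta(s["c"]+.0078*s["z"],rot_seat(.08))
o=ctrl.get_obs();p=o["tcp_pos"];Rm=R.from_euler("xyz",o["tcp_rot"]).as_matrix()
a=[]
for n,(u,v) in(("top",(350,190)),("scene",(210,170))):
    im=ctrl.get_image(n); np.savez(n+"2.npz",**im)
    a.append(cv2.resize(im["pixels"][v:v+100,u:u+100],(400,400),interpolation=cv2.INTER_CUBIC))
    w=cloud(im); hsv=cv2.cvtColor(im["pixels"],cv2.COLOR_BGR2HSV)
    red=((hsv[...,0]<8)|(hsv[...,0]>172))&(hsv[...,1]>130)&(np.linalg.norm(w-p,axis=-1)<.16); l=(w[red]-p)@Rm
    if red.any(): print(n,red.sum(),"tool frame mm",(np.median(l,0)*1000).round(1),(np.percentile(l,[3,97],axis=0)*1000).round(0).tolist())
cv2.imwrite("pics/pre.png",np.hstack(a))
E
```

```text
clock: 6.9
tcp_pos: [0.5497, -0.1313, 0.199]
tcp_rot: [3.094, -0.525, -0.158]
wrist_force: [0.9, 0.2, -1.5]
grip_width: 0.366
grasp_force: 60.3
slide [-2.4, -0.3, 68.6] ang [0.002, -0.003, -0.001] clock 6.9 q [-0.5   0.38  2.01  0.49  0.26  0.8 ]
top 56 tool frame mm [  5.5  -1.3 -35.7] [[-2.0, -11.0, -135.0], [38.0, 10.0, -30.0]]
scene 91 tool frame mm [-74.8  -5.8 -12.5] [[-112.0, -10.0, -36.0], [9.0, 13.0, -5.0]]
```

View pics/pre.png

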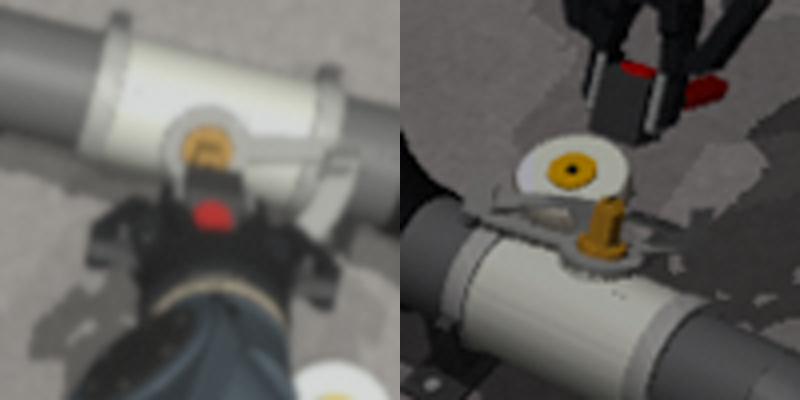

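The crop shows the hub held with its bore facing the stem. In the left (top) half the stem is at (208,150), straight ahead of the hub at (212,185), and the handle is towards the robot. I'll advance.

```bash
python3 -m creep '[{"angular":[0,0,0],"slide":[-2,0,15],"hand":0.2},{"angular":[0,0,0],"slide":[-2.4,0,30],"hand":0.2},{"angular":[0,0,0],"slide":[-2.4,0,36],"hand":0.2},{"angular":[0,0,0],"slide":[-2.4,0,36],"hand":0.2},{"angular":[0,0,0],"slide":[-2.4,0,36],"hand":0.2}]'; python3 - <<'E'
from h import *
s=np.load("seat.npz")
delta(s["c"]+.0078*s["z"],rot_seat(.08))
a=[]
for n,(u,v) in(("top",(375,200)),("scene",(235,190))):
    im=ctrl.get_image(n); np.savez(n+"3.npz",**im)
    a.append(cv2.resize(im["pixels"][v:v+60,u:u+60],(400,400),interpolation=cv2.INTER_CUBIC))
cv2.imwrite("pics/pre2.png",np.hstack(a))
E
```

```text
clock: 7.5
tcp_pos: [0.5653, -0.1357, 0.1674]
tcp_rot: [3.094, -0.526, -0.159]
wrist_force: [-0.7, -0.1, -1.7]
grip_width: 0.366
grasp_force: 60.4
slide [-0.5, -0.5, 33.1] ang [0.002, -0.004, -0.002] clock 7.5 q [-0.49  0.46  2.01  0.64  0.2   0.65]
```

View pics/pre2.png

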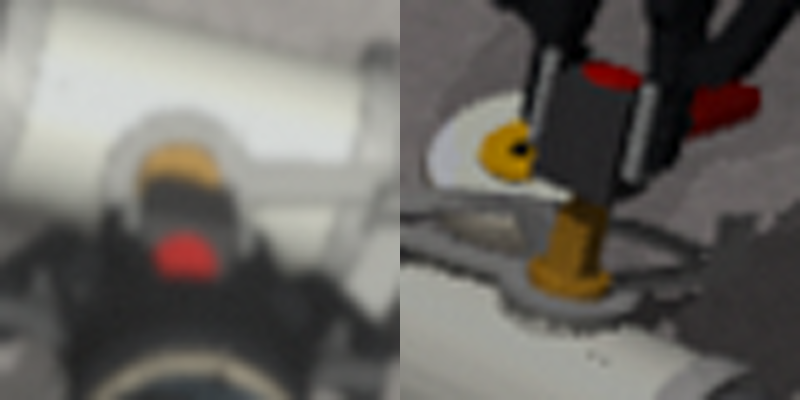

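Aligned well in both views: the bore sits over the stem tip (scene crop: stem at (582,240), hub centre about (587,130)). Now I'll insert step by step.

```bash
python3 -m creep '[{"angular":[0,0,0],"slide":[-0.5,-0.5,5],"hand":0.2},{"angular":[0,0,0],"slide":[-0.5,-0.5,9],"hand":0.2},{"angular":[0,0,0],"slide":[-0.5,-0.5,12],"hand":0.2},{"angular":[0,0,0],"slide":[-0.5,-0.5,14],"hand":0.2}]'; python3 - <<'E'
from h import *
s=np.load("seat.npz")
delta(s["c"]+.0078*s["z"],rot_seat(.08)); o=ctrl.get_obs(); print(o["wrist_torque"].round(2), (R.from_euler("xyz",o["tcp_rot"]).as_matrix().T@o["wrist_force"]).round(1))
E
```

```text
clock: 8.0
tcp_pos: [0.5722, -0.1372, 0.1546]
tcp_rot: [3.094, -0.526, -0.159]
wrist_force: [0.1, -0.3, -1.1]
grip_width: 0.369
grasp_force: 60.5
slide [-0.2, -0.2, 18.5] ang [0.003, -0.004, -0.003] clock 8.0 q [-0.48  0.49  2.    0.72  0.18  0.57]
[ 0.05  0.23 -0.04] [-0.4  0.2  1. ]
```

```bash
python3 -m creep '[{"angular":[0,0,0],"slide":[0,0,4],"hand":0.2},{"angular":[0,0,0],"slide":[0,0,8],"hand":0.2},{"angular":[0,0,0],"slide":[0,0,11],"hand":0.2},{"angular":[0,0,0],"slide":[0,0,14],"hand":0.2},{"angular":[0,0,0],"slide":[0,0,14],"hand":0.2}]'; python3 - <<'E'
from h import *
s=np.load("seat.npz")
delta(s["c"]+.0078*s["z"],rot_seat(.08)); o=ctrl.get_obs(); print(o["wrist_torque"].round(2), (R.from_euler("xyz",o["tcp_rot"]).as_matrix().T@o["wrist_force"]).round(1))
E
```

```text
clock: 8.5
tcp_pos: [0.5791, -0.1389, 0.1424]
tcp_rot: [3.094, -0.526, -0.159]
wrist_force: [2.4, -0.6, -1.2]
grip_width: 0.365
grasp_force: 60.4
slide [-0.1, -0.2, 4.4] ang [0.003, -0.004, -0.003] clock 8.5 q [-0.48  0.53  1.99  0.81  0.16  0.49]
[ 0.02 -0.02 -0.02] [1.5 0.2 2.3]
```

```bash
python3 -m creep '[{"angular":[0,0,0],"slide":[0,0,2],"hand":0.2},{"angular":[0,0,0],"slide":[0,0,3.5],"hand":0.2},{"angular":[0,0,0],"slide":[0,0,5],"hand":0.2},{"angular":[0,0,0],"slide":[0,0,5],"hand":0.2},{"angular":[0,0,0],"slide":[0,0,5],"hand":0.2}]'; python3 - <<'E'
from h import *
s=np.load("seat.npz")
delta(s["c"]+.0078*s["z"],rot_seat(.08)); o=ctrl.get_obs(); print(o["wrist_torque"].round(2), (R.from_euler("xyz",o["tcp_rot"]).as_matrix().T@o["wrist_force"]).round(1))
E
```

```text
clock: 9.0
tcp_pos: [0.5812, -0.1395, 0.1386]
tcp_rot: [3.094, -0.526, -0.159]
wrist_force: [1.5, -0.0, 2.0]
grip_width: 0.367
grasp_force: 60.8
slide [-0.2, -0.1, -0.0] ang [0.003, -0.005, -0.003] clock 9.0 q [-0.48  0.54  1.99  0.84  0.15  0.46]
[-0.02 -0.13  0.02] [ 2.3 -0.1 -1. ]
```

```bash
python3 -m creep '[{"angular":[0,0,0],"slide":[0,0,1],"hand":0.2},{"angular":[0,0,0],"slide":[0,0,2],"hand":0.2},{"angular":[0,0,0],"slide":[0,0,2],"hand":0.2},{"angular":[0,0,0],"slide":[0,0,2],"hand":0.2}]'; python3 - <<'E'
from h import *
s=np.load("seat.npz")
delta(s["c"]+.0078*s["z"],rot_seat(.08)); o=ctrl.get_obs(); print(o["wrist_torque"].round(2), (R.from_euler("xyz",o["tcp_rot"]).as_matrix().T@o["wrist_force"]).round(1))
E
```

```text
clock: 9.4
tcp_pos: [0.5814, -0.1395, 0.1384]
tcp_rot: [3.093, -0.528, -0.159]
wrist_force: [-8.6, 1.3, 18.4]
grip_width: 0.367
grasp_force: 63.3
slide [-0.2, -0.1, -0.2] ang [0.003, -0.006, -0.002] clock 9.4 q [-0.48  0.54  1.99  0.86  0.15  0.44]
[-0.12  0.16 -0.09] [  1.7   1.1 -20.3]
```

```bash
python3 -m creep '[{"angular":[0,0,0],"slide":[0,0,-1.2],"hand":0.2},{"angular":[0,0,-0.1],"slide":[0,0,-1.2],"hand":0.2},{"angular":[0,0,-0.2],"slide":[0,0,-1.2],"hand":0.2},{"angular":[0,0,-0.3],"slide":[0,0,-1.2],"hand":0.2},{"angular":[0,0,-0.4],"slide":[0,0,-1.2],"hand":0.2},{"angular":[0,0,-0.5],"slide":[0,0,-1.2],"hand":0.2},{"angular":[0,0,-0.6],"slide":[0,0,-1.2],"hand":0.2},{"angular":[0,0,-0.6],"slide":[0,0,-1.2],"hand":0.2}]'; python3 - <<'E'
from h import *
s=np.load("seat.npz")
delta(s["c"]+.0078*s["z"],rot_seat(.08)); o=ctrl.get_obs(); M=R.from_euler("xyz",o["tcp_rot"]).as_matrix().T;print((M@o["wrist_torque"]).round(2), (M@o["wrist_force"]).round(1))
E
```

```text
clock: 10.2
tcp_pos: [0.5817, -0.139, 0.1387]
tcp_rot: [2.788, -0.403, 0.503]
wrist_force: [-1.2, 3.5, 9.4]
grip_width: 0.366
grasp_force: 61.7
slide [-0.7, -0.0, -0.1] ang [0.004, -0.005, 0.6] clock 10.2 q [-0.48  0.54  1.99  0.85  0.15 -0.15]
[ 0.07  0.29 -0.07] [ 4.2 -0.6 -9.1]
```

```bash
python3 -m creep '[{"angular":[0,0,-0.1],"slide":[0,0,0],"hand":0.2},{"angular":[0,0,-0.2],"slide":[0,0,0],"hand":0.2},{"angular":[0,0,-0.3],"slide":[0,0,0],"hand":0.2},{"angular":[0,0,-0.4],"slide":[0,0,0],"hand":0.2},{"angular":[0,0,-0.5],"slide":[0,0,0],"hand":0.2},{"angular":[0,0,-0.6],"slide":[0,0,0],"hand":0.2},{"angular":[0,0,-0.7],"slide":[0,0,0],"hand":0.2},{"angular":[0,0,-0.8],"slide":[0,0,0],"hand":0.2},{"angular":[0,0,-0.88],"slide":[0,0,0],"hand":0.2},{"angular":[0,0,-0.93],"slide":[0,0,0],"hand":0.2},{"angular":[0,0,-0.95],"slide":[0,0,0],"hand":0.2},{"angular":[0,0,-0.95],"slide":[0,0,0],"hand":0.2}]'; python3 - <<'E'
from h import *
s=np.load("seat.npz")
delta(s["c"]+.0078*s["z"],rot_seat(1.571)); o=ctrl.get_obs(); M=R.from_euler("xyz",o["tcp_rot"]).as_matrix().T;print((M@o["wrist_torque"]).round(2), (M@o["wrist_force"]).round(1))
E
```

```text
clock: 11.4
tcp_pos: [0.5814, -0.1387, 0.1385]
tcp_rot: [2.614, 0.03, 1.371]
wrist_force: [-2.0, 3.0, 9.5]
grip_width: 0.367
grasp_force: 61.7
slide [-0.7, -0.2, -0.1] ang [0.005, 0.001, 0.057] clock 11.4 q [-0.48  0.54  1.99  0.85  0.15 -1.1 ]
[-0.12  0.32 -0.  ] [ 2.2  2.6 -9.6]
```

```bash
python3 -m creep '[{"angular":[0,0,-0.03],"slide":[0,0,0],"hand":0.2},{"angular":[0,0,-0.06],"slide":[0,0,0],"hand":0.2},{"angular":[0,0,-0.06],"slide":[0,0,0],"hand":0.2}]'; python3 - <<'E'
from h import *
o=ctrl.get_obs(); M=R.from_euler("xyz",o["tcp_rot"]).as_matrix().T;print((M@o["wrist_torque"]).round(2), (M@o["wrist_force"]).round(1))
s=np.load("seat.npz");delta(s["c"]+.0078*s["z"],rot_seat(1.571))
E
```

```text
clock: 11.7
tcp_pos: [0.5814, -0.1387, 0.1385]
tcp_rot: [2.616, 0.06, 1.423]
wrist_force: [-1.9, 3.0, 9.3]
grip_width: 0.37
grasp_force: 61.7
[-0.09  0.28  0.05] [ 2.1  2.8 -9.3]
slide [-0.6, -0.2, -0.1] ang [0.005, 0.001, 0.117] clock 11.7 q [-0.48  0.54  1.99  0.85  0.15 -1.16]
```

```bash
python3 -m creep '[{"angular":[0,0,-0.03],"slide":[0,0,0],"hand":0.2},{"angular":[0,0,-0.05],"slide":[0,0,0],"hand":0.2},{"angular":[0,0,-0.05],"slide":[0,0,0],"hand":0.2}]'; python3 - <<'E'
from h import *
o=ctrl.get_obs(); M=R.from_euler("xyz",o["tcp_rot"]).as_matrix().T;print((M@o["wrist_torque"]).round(2), (M@o["wrist_force"]).round(1))
s=np.load("seat.npz");a=[];F=np.stack([s["x"],s["y"],s["z"]],1)
for n,(u,v) in(("top",(365,190)),("scene",(180,170))):
    im=ctrl.get_image(n)
    a.append(cv2.resize(im["pixels"][v:v+100,u:u+100],(400,400),interpolation=cv2.INTER_CUBIC))
    w=cloud(im); hsv=cv2.cvtColor(im["pixels"],cv2.COLOR_BGR2HSV)
    l=(w-s["c"])@F
    red=((hsv[...,0]<8)|(hsv[...,0]>172))&(hsv[...,1]>130)&(np.linalg.norm(l,axis=-1)<.15)&(np.linalg.norm(l[...,:2],axis=-1)>.04); l=l[red]
    print(n,red.sum(),(np.median(l,0)*1000).round(1),np.degrees(np.median(np.arctan2(l[:,1],l[:,0]))),(np.percentile(l,[3,97],axis=0)*1000).round(0).tolist())
cv2.imwrite("pics/open.png",np.hstack(a))
E
```

```text
clock: 12.0
tcp_pos: [0.581, -0.1388, 0.1383]
tcp_rot: [2.619, 0.079, 1.457]
wrist_force: [-2.7, 2.5, 9.2]
grip_width: 0.364
grasp_force: 71.2
[-0.07  0.17  1.67] [ 1.4  2.1 -9.6]
top 167 [-12.1  91.4  19.4] 97.76653847181765 [[-21.0, 63.0, -16.0], [4.0, 123.0, 24.0]]
scene 106 [-16.2  88.7  18.9] 100.65754563159726 [[-22.0, 61.0, 11.0], [-4.0, 112.0, 22.0]]
```

View pics/open.png

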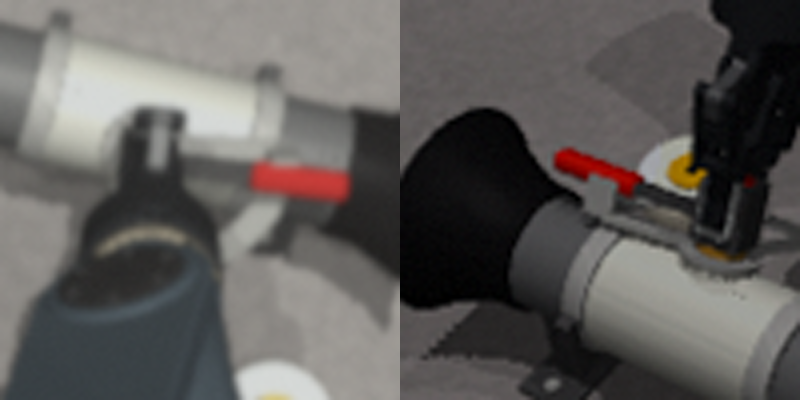

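The stop has been reached: 1.67 N m about the tool axis. The picture shows the handle (top half, (300,180)) along the duct towards the funnel, with the hub down on the shoulder. I'll relax the torque, release and retreat along the stem.

```bash
python3 -m creep '[{"angular":[0,0,0.04],"slide":[0,0,0],"hand":0.2},{"angular":[0,0,0.04],"slide":[0,0,0],"hand":0.2},{"angular":[0,0,0.04],"slide":[0,0,0],"hand":0.6},{"angular":[0,0,0.04],"slide":[0,0,0],"hand":0.7},{"angular":[0,0,0.04],"slide":[0,0,0],"hand":0.7},{"angular":[0,0,0.04],"slide":[0,0,-8],"hand":0.7},{"angular":[0,0,0.04],"slide":[0,0,-25],"hand":0.7},{"angular":[0,0,0.04],"slide":[0,0,-55],"hand":0.7},{"angular":[0,0,0.04],"slide":[0,0,-95],"hand":0.7},{"angular":[0,0,0.04],"slide":[0,0,-140],"hand":0.7},{"angular":[0,0,0.04],"slide":[0,0,-160],"hand":0.7},{"angular":[0,0,0.04],"slide":[0,0,-160],"hand":0.7},{"angular":[0,0,0.04],"slide":[0,0,-160],"hand":0.7}]'; python3 - <<'E'
from h import *
print(ctrl.get_obs()["wrist_force"])
s=np.load("seat.npz");a=[];F=np.stack([s["x"],s["y"],s["z"]],1)
for n,(u,v) in(("top",(365,190)),("scene",(180,170))):
    im=ctrl.get_image(n)
    a.append(cv2.resize(im["pixels"][v:v+100,u:u+100],(400,400),interpolation=cv2.INTER_CUBIC))
    w=cloud(im); hsv=cv2.cvtColor(im["pixels"],cv2.COLOR_BGR2HSV)
    L=(w-s["c"])@F; r=np.linalg.norm(L[...,:2],axis=-1)
    red=((hsv[...,0]<8)|(hsv[...,0]>172))&(hsv[...,1]>130)&(np.linalg.norm(L,axis=-1)<.15)
    for nm,m in(("grip",red&(r>.04)),("hubtop",red&(r<.025))):
        l=L[m]; print(n,nm,m.sum(),(np.median(l,0)*1000).round(1) if len(l) else "")
cv2.imwrite("pics/end.png",np.hstack(a))
E
```

```text
clock: 13.4
tcp_pos: [0.5032, -0.1192, 0.2757]
tcp_rot: [2.618, 0.065, 1.43]
wrist_force: [-1.3, 0.4, 0.3]
grip_width: 0.703
grasp_force: 0.0
[-1.26556177  0.44285121  0.33182095]
top grip 178 [-0.2 93.4 19.5]
top hubtop 70 [ 0.3  0.3 40.9]
scene grip 108 [-3.7 87.  18.4]
scene hubtop 29 [-0.  -0.2 42.1]
```

View pics/end.png

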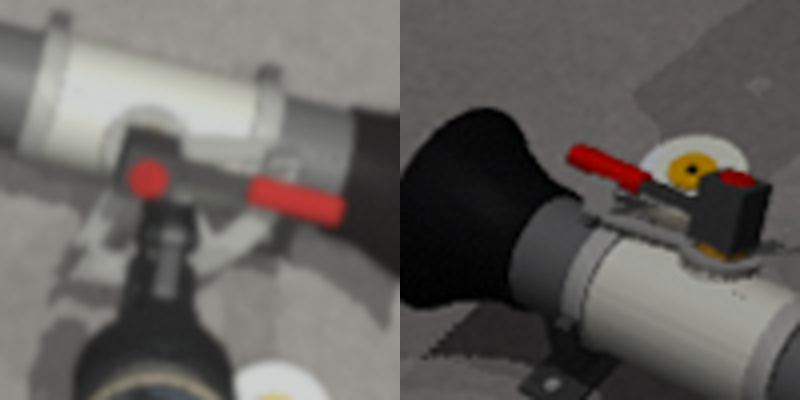

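The lever is home: the hub top is measured about 41 mm above the shoulder and the handle lies along the duct towards the funnel. The gripper is clear, so I'm handing in.

```bash
python3 -c "
from rig import ctrl
print(ctrl.job_done())"
```

```text
the job is handed in; nothing more can be done
None
```

The red-handled lever is fully home on the stem and swung to the open stop, its handle along the duct towards the funnel. It is released, I kept clear of the cast, buffing wheel and bottle, and I handed the job in at about 13.5 s; no verdict came back.

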